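Shut the marked coolant valve under the sliding cover

TASK

Push the steel cover of the valve box away from the robot along its rails until it is fully open, then push the marked valve handle, the one with the round disc on it, all the way shut so that it stops square across its pipe. Only push with the fingers: pick nothing up, leave the cover open, and leave the other handle and the things standing around the box where they are.

Things in the scene. Friction and masses are not known exactly. Their poses are not given: they have to be found in the camera images.
- valve_box: Grey open-topped box fixed to the bench, 170 (its x) by 310 mm (its y), walls 66 mm high, 5 mm thick. Origin: centre of its underside; x points away from the robot, give or take its yaw. Inside, two ball valves on pipes along x, about y = -81 and +51 mm: which is the marked one varies. Only handles and stems rise above 39 mm. Rails at y = +/-158 mm, top 78 mm, run from x = -85 to +250 mm.
- cover (a joint): Flat steel cover over the box, 170 by 304 mm, captive in the rails (it cannot be lifted), upper face 74 mm above the bench. Value in m: 0 = shut, 0.15 = fully open against its stop, having slid along the box's +x. It needs about 3 N to slide and stays where it is left.
- cover_rib (a point): Middle of the near (-x) face of the rib that stands up across the cover near its near edge. The rib is 180 mm long (box y), 8 mm thick, from 74 to 92 mm above the bench; this point is at 83 mm and moves with the cover. Push here towards the box's +x to slide the cover.
- marked_handle (a joint): Marked valve's handle: blue bar 12 mm wide, 50 to 60 mm above the bench, with a metal disc (28 mm across, 5 mm thick) on top near its tip. Value in rad: 0 = open, along its pipe, tip to the box's -x; turns clockwise seen from above; pi/2 = shut at its stop, square across the pipe, tip to the box's +y. Starts at 0 to 0.3. Needs about 0.15 N m, stays where left.
- marked_pivot (a point): Turning axis of the marked handle, at the bar's mid-height (55 mm above the bench). The bar runs from 12 mm behind this point to the tip 78 mm from it.
- marked_tip (a point): Tip of the marked handle, on the bar's centre line at its mid-height, 78 mm from the pivot; the disc's centre is 64 mm from the pivot.
- plain_handle (a joint): Handle of the other valve: the same blue bar with no disc; same values, directions and stiffness. Leave it where it is.
- plain_tip (a point): Tip of the plain handle, 78 mm from its own turning axis, 55 mm above the bench.
- sample_cup: open steel cup, 48 mm across, 45 mm tall. Bystander, loose; origin at the centre of its underside.
- spindle: steel measuring spindle standing on its 44 mm disc, 75 mm tall. Bystander, loose; origin at the centre of its underside.
- jar: closed amber glass jar, 54 mm across, 65 mm tall. Bystander, loose; origin at the centre of its underside.
- wash_bottle: white plastic bottle, 56 mm across, 105 mm tall. Bystander, loose; origin at the centre of its underside.
- beaker: open glass beaker, 64 mm across, 75 mm tall. Bystander, loose; origin at the centre of its underside.
- spatula: narrow flat steel spatula lying on the bench, 150 mm long, 20 mm wide, 6 mm thick. Bystander, loose; origin at the underside below its middle.
- seal_ring: rubber ring lying flat, 48 mm across, 10 mm thick. Bystander, loose; origin at the centre of its underside.

How it is judged:
By the outcome, as a careful person would: the job done as asked, in the order asked, and still so for the second after the job is handed in, with the robot touching nothing.
It also fails if it takes over 48 s, if anything falls off the work surface, if the arm or the gripper's body presses on something with over 40 N, if the wrist force passes 120 N, or if a joint passes its speed limit or range.

ROBOT

A 6-joint arm with a two-finger parallel gripper is mounted at the origin on the work surface. World frame = base frame: x ahead of the robot, y to its left, z up, the work surface at z = 0. Lengths are in m, angles in rad, forces in N, time in s.
With the tool pointing down it reaches from about 0.25 to 0.725 m from the base axis. Payload 4 kg.
Tool frame: the origin (TCP) lies midway between the tips of the shut fingers; the grasp point (between the pads) lies 19 mm behind it; z points along the fingers, y is the direction in which the jaws open and shut (so a half turn about z gives the same grasp; the last joint's range is limited). The gripper opens to 85 mm and grips with 20 to 120 N. Pads are 22 mm wide; open, the fingers measure 114 mm over their backs; the gripper's body (76 mm by 85 mm) begins 54 mm behind the grasp point. The pads swing forward as they close: fully open they stand 13 mm farther back than shut.
Start: joints at [-1.161, 0.241, 0.005, 1.335, 0, 1.571], TCP at [0.199, -0.459, 0.231] pointing down, gripper open.
Joint ranges: [-2.72, 2.72], [-1.05, 1.87], [-1.09, 1.28], [-1.99, 2.15], [-1.42, 1.44], [-3.14, 3.14]. Speed limits (rad/s): [2.79, 2.79, 3.14, 3.14, 3.14, 3.14].

INTERFACE

Orientations are given as a unit quaternion [x, y, z, w].
In Python, from workcell import bot gives the robot as it stands.
- The arm moves only by the shell command python3 -m inch 'ROWS'. ROWS is JSON, a list of rows, each a list of 5 numbers: the shift along the tool's x, y, z scaled (see below), then the turn about the tool's z scaled (see below), then the closure, from 0 (fully open) to 1 (shut). A call has 1 to 10 rows; each row is the pose to reach, as a shift and turn from the pose commanded when the call began, along the tool's axes at that moment; what a row does not reach only later rows make up. The controller multiplies each number of a shift by 100 cm and each number of a turn by 120 degrees. A row lasts 1/8 s, in which the tool goes at most 62.5 mm and 10.7 degrees, less where a joint would pass 70% of its speed; a pose out of reach is approached as far as the arm can. A call with a number of a shift or a turn outside -1 to 1 is refused whole. A call with a gripper value outside its range is refused whole. The fingers move at their own pace and stop on an object; the grip force is fixed at half the most. Time passes only in rows, so rows that repeat a pose let the fingers close. It gives the time, the measured TCP pose, the force and the opening at its end, in the units of the state.
- bot.get_obs(): the state, without advancing time (a new reading comes with each control period).
- bot.camera(name): name is "scene" or "top"; returns the picture (384x512x3 uint8, red, green, blue); there is no depth.
- bot.calibration(name): a dict with "intrinsics" (3x3 intrinsics, pixels), "xyz" and "attitude" of the camera in the world. Camera axes: x right, y down, z forward; pixel columns grow to the right and rows downward; lengths in m; the calibration is good to about 2 mm. A picture is of the moment at which its call begins. calibration takes no time and is no camera call.
- bot.job_done(): hands the job in, once; it reports no verdict.
Trained networks look in the newest picture that a camera, given by its name, has taken for a name from the list of things; names that differ only in an ending like _2 or _b are one class to them, and where a whole thing is asked for, a point or a joint stands for the part that bears it (a point fixed in the world has none). Each returns a list of dicts, best first, with "score" (0 to 1); they miss things now and then, are a little off and sometimes report something else, mostly with a low value. They report only what shows in the picture. A call takes as long as a camera call.
- bot.masks_of(camera, target): "pixels" (384x512 bool, what is visible of it) and "extent" ([left, top, width, height] as shares, 0 to 1, of the picture: columns of its width, rows of its height, round what is visible of it).
- bot.spot_point(camera, target): "point" ([column, row] as shares, 0 to 1, of the picture: columns of its width, rows of its height: a listed point, or the origin of a listed thing).
The state is a dict: "clock": time; "joint_pos": joint angles; "joint_vel": joint speeds; "tau": joint torques, N m; "eef_pos": TCP position; "tool_rot": TCP orientation; "ft_force": force on the tool from outside, world axes, zero at the start; "ft_torque": the same for the moment, N m; "grip_width": finger opening in m.
Only numpy, scipy, OpenCV 4.12 (cv2) and the standard library are available. Lean on these libraries where they do the work, as an engineer would, in place of code of your own. Each camera call takes 0.05 s, during which the arm holds its last target.

## Working session

There is one attempt and no reset: what is moved stays moved. The work goes in short steps, Python scripts to look and compute and a shell command to move; the robot and the scene stay as the last step left them, time stands still between calls to the robot, and variables do not carry over. Pictures are saved under pics/ and viewed, and the job is handed in when it is done.

```bash
mkdir -p pics
python3 - <<'E'
from workcell import bot
import cv2
o=bot.get_obs();print(o)
for c in("scene","top"):
    im=bot.camera(c);cv2.imwrite(f"pics/{c}0.png",im[:,:,::-1]);print(bot.calibration(c))
    for t in ("cover_rib","valve_box","marked_pivot","marked_tip","plain_tip","sample_cup","spindle","jar","wash_bottle","beaker","spatula","seal_ring"):
        r=bot.spot_point(c,t);print(c,t,[(round(d['score'],2),[round(d['point'][0]*512,1),round(d['point'][1]*384,1)]) for d in r[:2]])
E
```

```text
{'clock': 0.0, 'joint_pos': array([-1.16099728e+00,  2.41406528e-01,  3.70399658e-03,  1.33522837e+00,
       -6.62929259e-06,  1.57082169e+00]), 'joint_vel': array([ 0.00027295,  0.00050403, -0.0001781 ,  0.00017308,  0.00032171,
        0.00213298]), 'tau': array([-1.32820456e-03, -3.72312284e+01,  2.52410817e+01,  1.68603100e-02,
       -5.90259037e-05, -8.05021926e-06]), 'eef_pos': array([ 0.19895019, -0.45800162,  0.23040849]), 'tool_rot': array([ 9.79083455e-01,  2.03456259e-01, -2.20417919e-04, -1.04428258e-03]), 'ft_force': array([ 0.58268309,  0.12142419, -0.15430759]), 'ft_torque': array([-0.02916755, -0.04286761, -0.01791198]), 'grip_width': 0.08541889853103554}
{'intrinsics': array([[416.81285454,   0.        , 252.01938303],
       [  0.        , 416.81285454, 196.57606254],
       [  0.        ,   0.        ,   1.        ]]), 'xyz': array([1.23975666, 0.15682838, 0.71405968]), 'attitude': array([ 0.54855237,  0.72459606, -0.32802589, -0.25777871])}
scene cover_rib [(0.67, [243.9, 185.7])]
scene valve_box [(0.83, [242.1, 227.2])]
scene marked_pivot []
scene marked_tip []
[... 311 characters left out ...]
array([[487.45106459,   0.        , 255.77371404],
       [  0.        , 487.45106459, 190.83477852],
       [  0.        ,   0.        ,   1.        ]]), 'xyz': array([ 0.47664417, -0.02064884,  1.16618399]), 'attitude': array([-0.70379848,  0.70956696, -0.02111905,  0.02713701])}
top cover_rib [(0.81, [276.6, 212.1])]
top valve_box [(0.94, [269.0, 191.1])]
top marked_pivot []
top marked_tip []
top plain_tip []
top sample_cup [(0.9, [181.8, 241.3]), (0.44, [270.5, 192.8])]
top spindle [(0.79, [171.9, 185.2])]
top jar [(0.55, [161.3, 140.7])]
top wash_bottle [(0.93, [383.7, 175.6])]
top beaker [(0.6, [380.9, 128.4])]
top spatula [(0.53, [341.8, 248.1])]
top seal_ring [(0.55, [262.5, 258.3])]
```

View pics/top0.png

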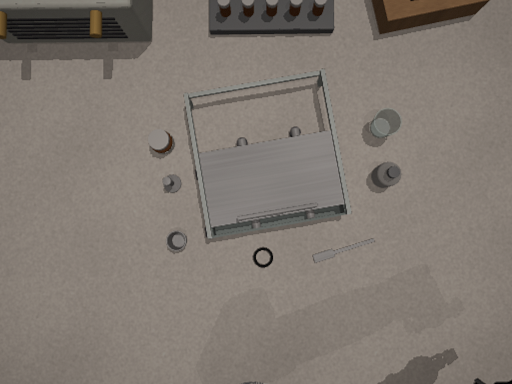

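View pics/scene0.png

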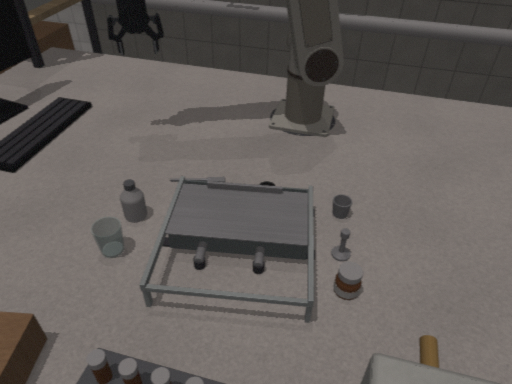

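```bash
cat > h.py <<'E'
import numpy as np
from scipy.spatial.transform import Rotation as R
def ray(bot,c,px,z):
    k=bot.calibration(c);d=R.from_quat(k['attitude']).apply(np.linalg.solve(k['intrinsics'],[px[0],px[1],1]))
    p=k['xyz'];return p+d*(z-p[2])/d[2]
def proj(bot,c,P):
    k=bot.calibration(c);q=R.from_quat(k['attitude']).inv().apply(np.array(P)-k['xyz']);u=k['intrinsics']@q;return u[:2]/u[2]
E
python3 - <<'E'
from workcell import bot
from h import *
import cv2
for c,t,px,z in [("top","rib",(276.6,212.1),.083),("scene","rib",(243.9,185.7),.083),("top","box",(269,191.1),0),("scene","box",(242.1,227.2),0),
 ("top","cup",(181.8,241.3),0),("top","spindle",(171.9,185.2),0),("top","bottle",(383.7,175.6),0),("top","spat",(341.8,248.1),0),("top","ring",(262.5,258.3),0),("scene","ring",(262.2,191.7),0),("top","jar",(161.3,140.7),0),("top","beaker",(380.9,128.4),0)]:
    print(c,t,ray(bot,c,px,z).round(4))
bot.camera("top")
for t in("cover","cover_rib","valve_box"):
    for m in bot.masks_of("top",t)[:1]:
        p=m['pixels'].astype(np.uint8);ys,xs=np.nonzero(p);print(t,m['score'],p.sum(),cv2.minAreaRect(np.c_[xs,ys].astype(np.float32)))
E
```

```text
top rib [ 0.503  -0.0576  0.083 ]
scene rib [ 0.4967 -0.0588  0.083 ]
top box [ 0.5555 -0.0427  0.    ]
scene box [ 0.5527 -0.047   0.    ]
top cup [0.4373 0.1663 0.    ]
top spindle [0.5717 0.1905 0.    ]
top bottle [ 0.5904 -0.318   0.    ]
top spat [ 0.4183 -0.2143  0.    ]
top ring [ 0.3957 -0.0257  0.    ]
scene ring [ 0.4095 -0.0333  0.    ]
top jar [0.6799 0.2166 0.    ]
top beaker [ 0.7049 -0.3142  0.    ]
cover 0.92 10248 ((270.6369934082031, 177.82818603515625), (76.83607482910156, 136.56773376464844), 80.19390869140625)
cover_rib 0.8 10112 ((271.0452575683594, 177.89291381835938), (75.60086059570312, 136.5903778076172), 79.89496612548828)
valve_box 0.8 13818 ((265.79534912109375, 153.536376953125), (147.83753967285156, 147.53121948242188), 79.91940307617188)
```

Run:
```python
import cv2
im=cv2.imread("pics/top0.png")[60:250,170:370]
cv2.imwrite("pics/top0z.png",cv2.resize(im,None,fx=3.1,fy=3.1,interpolation=cv2.INTER_CUBIC))
```

```text
(no output)
```

View pics/top0z.png

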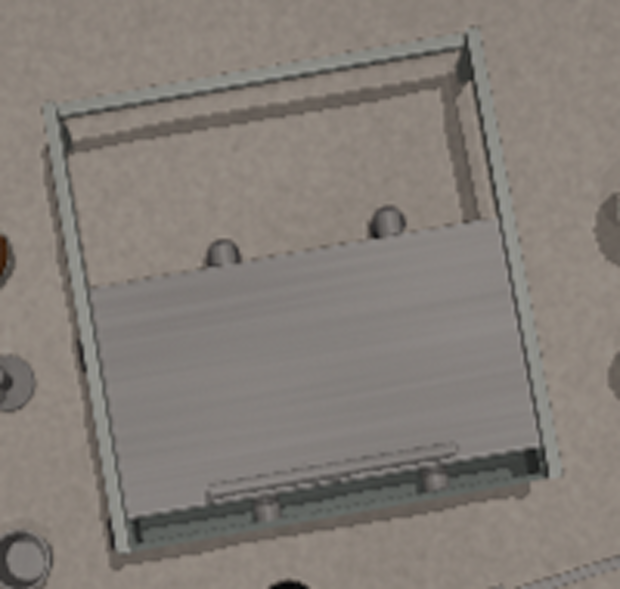

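```bash
cat > boxfit.py <<'E'
from h import *
from workcell import bot
from scipy.optimize import least_squares
o=np.array([170,60]);
zp=[(122,550),(553,474),(474,32),(53,106)];L=[(-.085,.158),(-.085,-.158),(.25,-.158),(.25,.158)]
W=[ray(bot,"top",np.array(p)/3.1+o,.078)[:2] for p in zp]
def T(q,l):
    c,s=np.cos(q[2]),np.sin(q[2]);return np.array([q[0]+c*l[0]-s*l[1],q[1]+s*l[0]+c*l[1]])
q=least_squares(lambda q:np.ravel([T(q,l)-w for l,w in zip(L,W)]),[.55,-.04,.17]).x
def inv(q,w):
    d=np.array(w[:2])-q[:2];c,s=np.cos(q[2]),np.sin(q[2]);return np.array([c*d[0]+s*d[1],-s*d[0]+c*d[1]])
if __name__=="__main__":
    print(q, np.degrees(q[2]));print([(T(q,l)-w).round(4) for l,w in zip(L,W)])
    f=lambda p,z:inv(q,ray(bot,"top",np.array(p)/3.1+o,z)).round(4)
    print("cover corners",f((92,288),.074),f((490,222),.074),f((133,518),.074),f((538,448),.074))
    print("rib ends",f((209,499),.083),f((456,456),.083),f((209,485),.092),f((456,443),.092))
    for n,px in dict(cup=(181.8,241.3),spindle=(171.9,185.2),bottle=(383.7,175.6),ring=(262.5,258.3),jar=(161.3,140.7),beaker=(380.9,128.4)).items(): print(n,inv(q,ray(bot,"top",px,0)).round(3))
E
python3 boxfit.py
```

```text
[ 0.55478534 -0.05041774  0.16034948] 9.18734824037326
[array([-0.0024, -0.0004]), array([-0.004 , -0.0024]), array([ 0.0024, -0.    ]), array([0.004 , 0.0029])]
cover corners [0.1088 0.1494] [ 0.1077 -0.1448] [-0.0612  0.1469] [-0.0605 -0.1497]
rib ends [-0.057   0.0902] [-0.0564 -0.0893] [-0.0474  0.0882] [-0.0474 -0.0898]
cup [-0.081  0.233]
spindle [0.055 0.235]
bottle [-0.008 -0.27 ]
ring [-0.153  0.05 ]
jar [0.166 0.244]
beaker [ 0.106 -0.284]
```

```bash
cat > go.py <<'E'
import sys
from boxfit import *
# usage: bx by z yawdeg(tool x relative box x)
def shift(P,yaw):
    o=bot.get_obs();Rt=R.from_quat(o['tool_rot']);s=Rt.inv().apply(P-o['eef_pos'])
    x=Rt.apply([1,0,0]);cur=np.degrees(np.arctan2(x[1],x[0]))
    t=-(yaw-cur)
    return s.round(4),round(t/120,4),P.round(4)
def st():
    o=bot.get_obs();x=R.from_quat(o['tool_rot']).apply([1,0,0])
    print("t",o['clock'],"pos",o['eef_pos'].round(4),"box",inv(q,o['eef_pos']).round(4),"yawbox",np.degrees(np.arctan2(x[1],x[0])-q[2]).round(2),"F",o['ft_force'].round(1),o['grip_width'].round(4))
if __name__=="__main__":
    a=list(map(float,sys.argv[1:]));st()
    print(shift(np.r_[T(q,a[:2]),a[2]],np.degrees(q[2])+a[3]))
E
python3 go.py -.1 0 .15 0
```

```text
Traceback (most recent call last):
  File "go.py", line 13, in <module>
    a=list(map(float,sys.argv[1:]));st()
                                    ~~^^
  File "go.py", line 11, in st
    print("t",o['clock'],"pos",o['eef_pos'].round(4),"box",inv(q,o['eef_pos']).round(4),"yawbox",np.degrees(np.arctan2(x[1],x[0])-q[2]).round(2),"F",o['ft_force'].round(1),o['grip_width'].round(4))
                                                                                                                                                                            ^^^^^^^^^^^^^^^^^^^^^
AttributeError: 'float' object has no attribute 'round'
```

```bash
sed -i "s/o\['grip_width'\].round(4)/round(float(o['grip_width']),4)/" go.py; python3 go.py -.1 0 .15 0
```

```text
t 1.5 pos [ 0.1992 -0.4586  0.2313] box [-0.4162 -0.3461] yawbox 14.29 F [-0.8 -0.4  0.1] 0.0854
(array([ 0.3919, -0.2574,  0.0813]), np.float64(0.1191), array([ 0.4561, -0.0664,  0.15  ]))
```

```bash
python3 -m inch '[[0.05,-0.032,0.01,0.03,1],[0.1,-0.065,0.02,0.06,1],[0.15,-0.1,0.03,0.09,1],[0.2,-0.13,0.04,0.119,1],[0.25,-0.164,0.05,0.119,1],[0.3,-0.197,0.06,0.119,1],[0.35,-0.23,0.07,0.119,1],[0.392,-0.257,0.081,0.119,1],[0.392,-0.257,0.081,0.119,1]]'; python3 go.py -.1 0 .08 0
```

```text
clock: 2.62
eef_pos: [0.4574, -0.0639, 0.1495]
tool_rot: [0.997, 0.083, -0.0, -0.0]
ft_force: [-0.3, -0.7, -0.6]
grip_width: 0.0
t 2.625 pos [ 0.4574 -0.0639  0.1495] box [-0.0983  0.0022] yawbox 0.35 F [-0.3 -0.7 -0.6] 0.0
(array([-0.0016,  0.0022,  0.0695]), np.float64(0.0029), array([ 0.4561, -0.0664,  0.08  ]))
```

```bash
python3 -m inch '[[0,0.002,0.04,0.003,1],[0,0.002,0.069,0.003,1],[0,0.002,0.069,0.003,1],[0.01,0.002,0.069,0.003,1],[0.02,0.002,0.069,0.003,1],[0.03,0.002,0.069,0.003,1],[0.045,0.002,0.069,0.003,1],[0.06,0.002,0.069,0.003,1]]'; python3 go.py .05 0 .08 0
```

```text
clock: 3.62
eef_pos: [0.5162, -0.059, 0.0817]
tool_rot: [0.997, 0.077, -0.0, 0.0]
ft_force: [-1.9, 0.0, 2.5]
grip_width: 0.0005
t 3.625 pos [ 0.5162 -0.059   0.0817] box [-0.0395 -0.0023] yawbox -0.34 F [-1.9  0.   2.5] 0.0005
(array([ 0.0894, -0.0029,  0.0016]), np.float64(-0.0029), array([ 0.6041, -0.0424,  0.08  ]))
```

Run:
```python
from workcell import bot
import cv2
im=bot.camera("top")[60:250,170:370,::-1];cv2.imwrite("pics/top1.png",cv2.resize(im,None,fx=3.1,fy=3.1,interpolation=cv2.INTER_CUBIC))
im=bot.camera("scene")[120:320,100:380,::-1];cv2.imwrite("pics/sc1.png",cv2.resize(im,None,fx=2.5,fy=2.5,interpolation=cv2.INTER_CUBIC))
```

```text
(no output)
```

View pics/top1.png

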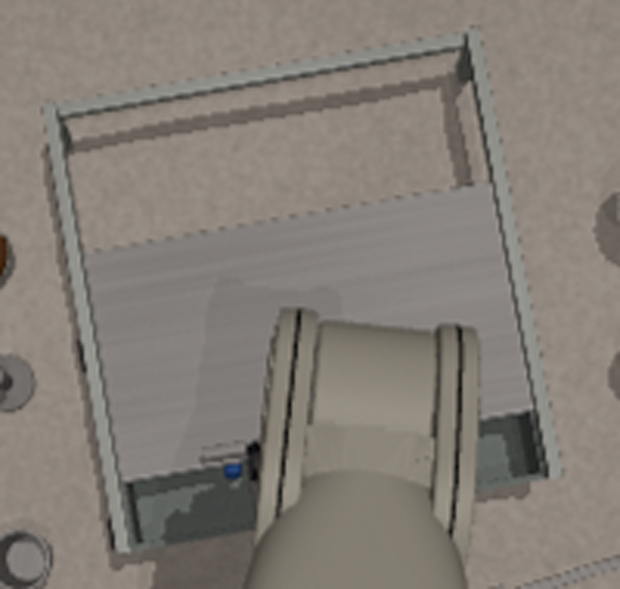

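View pics/sc1.png

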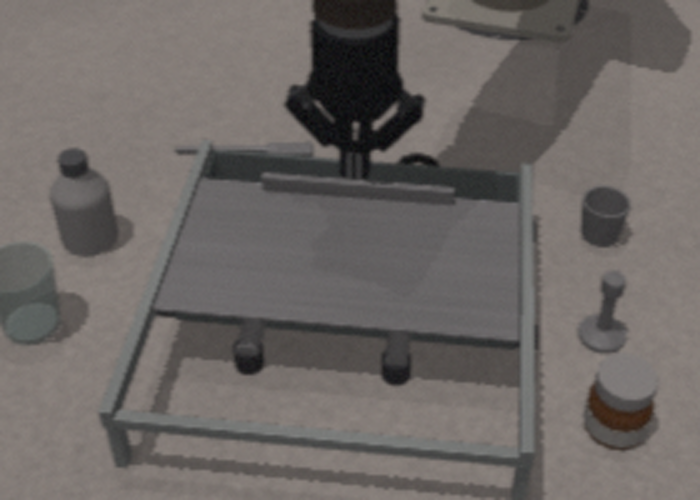

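```bash
python3 -m inch '[[0.015,-0.002,0.001,0,1],[0.03,-0.002,0.001,0,1],[0.045,-0.002,0.001,0,1],[0.06,-0.002,0.001,0,1],[0.07,-0.002,0.001,0,1],[0.08,-0.002,0.001,0,1],[0.085,-0.002,0.001,0,1]]'; python3 go.py .06 0 .08 0
```

```text
clock: 4.6
eef_pos: [0.5999, -0.0436, 0.0801]
tool_rot: [0.997, 0.077, -0.0, -0.0]
ft_force: [-3.1, 0.8, 0.3]
grip_width: 0.0003
t 4.6 pos [ 0.5999 -0.0436  0.0801] box [ 0.0456 -0.0005] yawbox -0.33 F [-3.1  0.8  0.3] 0.0003
(array([ 0.0144, -0.0006,  0.0001]), np.float64(-0.0027), array([ 0.614 , -0.0408,  0.08  ]))
```

```bash
python3 -m inch '[[0.005,0,0,0,1],[0.01,0,0,0,1],[0.015,0,0,0,1]]'; python3 -m inch '[[0.004,0,0,0,1],[0.008,0,0,0,1]]'; python3 go.py .06 0 .08 0
```

```text
clock: 4.97
eef_pos: [0.6143, -0.0417, 0.0802]
tool_rot: [0.997, 0.077, -0.0, -0.0]
ft_force: [-11.1, -0.1, 3.0]
grip_width: -0.0002
clock: 5.22
eef_pos: [0.6143, -0.0416, 0.08]
tool_rot: [0.997, 0.077, -0.008, 0.001]
ft_force: [-28.4, -3.3, 18.9]
grip_width: 0.0001
t 5.225 pos [ 0.6143 -0.0416  0.08  ] box [ 0.0601 -0.0008] yawbox -0.41 F [-28.4  -3.3  18.9] 0.0001
(array([-0.0001, -0.0008,  0.    ]), np.float64(-0.0034), array([ 0.614 , -0.0408,  0.08  ]))
```

```bash
python3 -m inch '[[-0.02,0,0,0,1],[-0.03,0,-0.03,0,1],[-0.06,0.02,-0.08,0,1],[-0.1,0.05,-0.1,0,1],[-0.15,0.08,-0.1,0,1],[-0.2,0.11,-0.1,0,1],[-0.25,0.14,-0.1,0,1],[-0.28,0.18,-0.1,0,1],[-0.28,0.22,-0.1,0,1]]'
python3 - <<'E'
from workcell import bot
from h import *
import cv2
im=bot.camera("top")[60:250,170:370,::-1];cv2.imwrite("pics/top2.png",cv2.resize(im,None,fx=3.1,fy=3.1,interpolation=cv2.INTER_CUBIC))
im=bot.camera("scene")[120:320,100:380,::-1];cv2.imwrite("pics/sc2.png",cv2.resize(im,None,fx=2.5,fy=2.5,interpolation=cv2.INTER_CUBIC))
from boxfit import q,inv,T
for t,z in(("marked_pivot",.055),("marked_tip",.055),("plain_tip",.055),("cover_rib",.083)):
  for c in("top","scene"):
    for d in bot.spot_point(c,t)[:2]:
        px=np.array(d['point'])*[512,384];print(c,t,round(d['score'],2),px.round(1),inv(q,ray(bot,c,px,z)).round(4))
E
python3 go.py 0 0 .1 0
```

```text
clock: 6.35
eef_pos: [0.3783, -0.3034, 0.1816]
tool_rot: [0.997, 0.076, 0.001, 0.001]
ft_force: [0.4, 0.4, -0.1]
grip_width: -0.0
top marked_pivot 0.94 [302.5 170.4] [ 0.0323 -0.0745]
top marked_pivot 0.47 [304.9 202.8] [-0.0416 -0.067 ]
scene marked_pivot 0.48 [204.3 216.6] [ 0.0298 -0.0795]
top marked_tip 0.83 [306.9 202.9] [-0.0427 -0.0715]
scene marked_tip 0.59 [136.2 216.5] [ 0.0484 -0.2337]
top plain_tip 0.79 [243.7 215. ] [-0.0457  0.0751]
top plain_tip 0.29 [303.2 171.7] [ 0.0292 -0.0756]
scene plain_tip 0.72 [274.9 197.8] [-0.0561  0.0769]
top cover_rib 0.94 [266.9 156.1] [0.0748 0.0012]
top cover_rib 0.72 [302.2 203.4] [-0.0427 -0.0581]
scene cover_rib 0.96 [236.3 221.7] [ 0.0659 -0.0003]
t 6.85 pos [ 0.3797 -0.3001  0.1804] box [-0.2127 -0.2186] yawbox -0.26 F [-0.2  0.3 -0.7] 0.0003
(array([ 0.2117, -0.2196,  0.0804]), np.float64(-0.0022), array([ 0.5548, -0.0504,  0.1   ]))
```

View pics/top2.png

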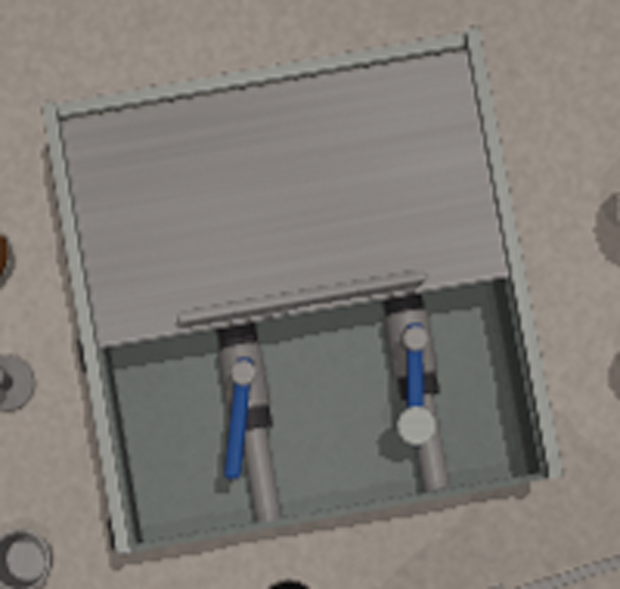

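View pics/sc2.png

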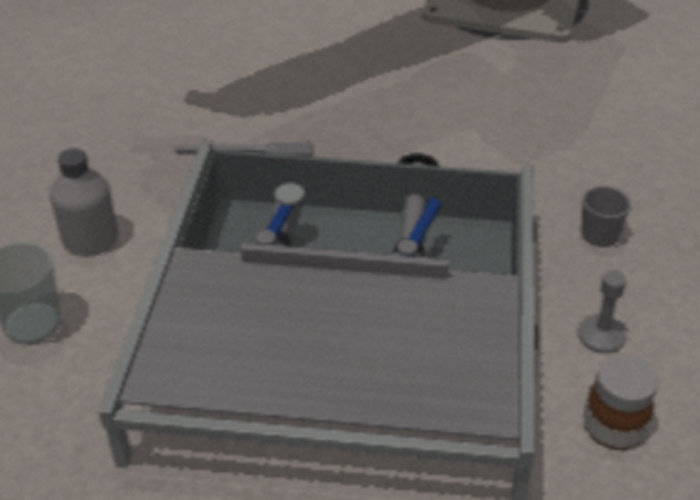

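Run:
```python
from go import *
f=lambda p,z:inv(q,ray(bot,"top",np.array(p)/3.1+[170,60],z)).round(4)
p=f((415,336),.063);d=f((416,425),.065);print("piv",p,"disc",d,d-p,np.hypot(*(d-p)),"ang",np.arctan2((d-p)[1],-(d-p)[0]))
g=lambda p,z:inv(q,ray(bot,"scene",np.array(p)/2.5+[100,120],z)).round(4)
p=g((266,236),.063);d=g((289,192),.065);print("scene piv",p,"disc",d,np.hypot(*(d-p)))
p2=f((243,371),.062);t2=f((232,476),.055);print("plain",p2,t2,np.hypot(*(t2-p2)))
print("near wall top inner",f((440,487),.066),f((140,543),.066))
print(bot.get_obs()['joint_pos'].round(2))
```

```text
piv [ 0.0356 -0.0776] disc [-0.029  -0.0667] [-0.0646  0.0109] 0.06551312845529514 ang 0.16715620294860611
scene piv [ 0.0302 -0.0741] disc [-0.0307 -0.0635] 0.06181561291453803
plain [0.0315 0.0511] [-0.0428  0.072 ] 0.07718354746965185
near wall top inner [-0.0763 -0.0759] [-0.0799  0.1456]
[-0.67  0.24 -0.13  1.2  -0.    2.32]
```

```bash
python3 go.py -.0073 -.1047 .14 80
```

```text
t 6.85 pos [ 0.3797 -0.3001  0.1804] box [-0.2127 -0.2186] yawbox -0.26 F [-0.2  0.3 -0.7] 0.0003
(array([ 0.2049, -0.1148,  0.0404]), np.float64(-0.6688), array([ 0.5643, -0.1549,  0.14  ]))
```

```bash
python3 -m inch '[[0.03,-0.015,0,-0.08,1],[0.06,-0.03,0,-0.16,1],[0.09,-0.045,0,-0.24,1],[0.12,-0.06,0,-0.32,1],[0.15,-0.08,0.01,-0.4,1],[0.18,-0.1,0.02,-0.48,1],[0.205,-0.115,0.03,-0.56,1],[0.205,-0.115,0.04,-0.64,1],[0.205,-0.115,0.04,-0.669,1],[0.205,-0.115,0.04,-0.669,1]]'
python3 go.py -.0073 -.1047 .046 80
python3 - <<'E'
from workcell import bot
import cv2
im=bot.camera("scene")[120:320,100:380,::-1];cv2.imwrite("pics/sc3.png",cv2.resize(im,None,fx=2.5,fy=2.5,interpolation=cv2.INTER_CUBIC))
E
```

```text
clock: 8.1
eef_pos: [0.5644, -0.155, 0.1401]
tool_rot: [0.712, 0.702, -0.0, -0.0]
ft_force: [0.5, 0.4, -0.1]
grip_width: -0.0003
t 8.1 pos [ 0.5644 -0.155   0.1401] box [-0.0072 -0.1047] yawbox 79.96 F [ 0.5  0.4 -0.1] -0.0003
(array([ 0.    , -0.    ,  0.0941]), np.float64(-0.0003), array([ 0.5643, -0.1549,  0.046 ]))
```

View pics/sc3.png

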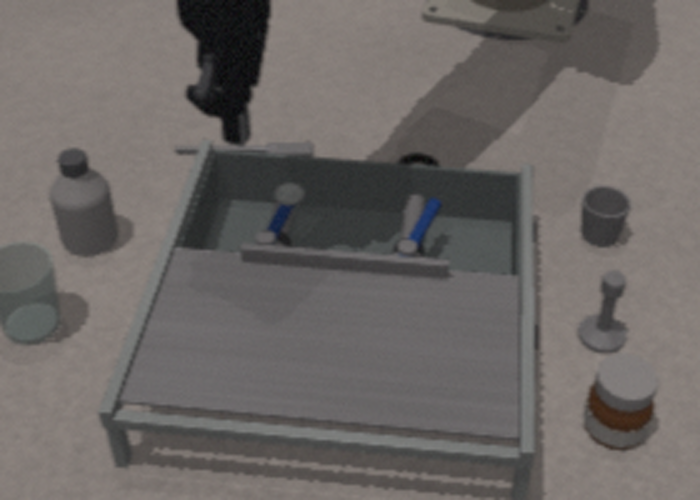

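```bash
python3 -m inch '[[0,0,0.035,0,1],[0,0,0.065,0,1],[0,0,0.094,0,1],[0,0,0.094,0,1]]'
cat > arc.py <<'E'
from go import *
PV=np.array([.033,-.0765])
def tgt(th,r,d):
    return PV+r*np.array([-np.cos(th),np.sin(th)])-d*np.array([np.sin(th),np.cos(th)])
if __name__=="__main__":
    st();r,d=float(sys.argv[1]),float(sys.argv[2])
    for a in sys.argv[3:]:
        t=np.radians(float(a));print(a,tgt(t,r,d).round(4),*shift(np.r_[T(q,tgt(t,r,d)),.046],np.degrees(q[2])+90-float(a))[:2])
E
python3 arc.py .035 .017 9.6 15 22 29 36 43 50 57 64
```

```text
clock: 8.65
eef_pos: [0.5622, -0.1551, 0.0442]
tool_rot: [0.713, 0.701, -0.001, -0.002]
ft_force: [0.4, 0.3, 0.3]
grip_width: -0.0001
t 8.65 pos [ 0.5622 -0.1551  0.0442] box [-0.0094 -0.1046] yawbox 79.89 F [0.4 0.3 0.3] -0.0001
9.6 [-0.0043 -0.0874] [ 0.0178  0.002  -0.0018] -0.0042
15 [-0.0052 -0.0839] [ 0.0211  0.0005 -0.0018] 0.0408
22 [-0.0058 -0.0792] [ 0.0257 -0.0009 -0.0018] 0.0991
29 [-0.0059 -0.0744] [ 0.0303 -0.0018 -0.0018] 0.1574
36 [-0.0053 -0.0697] [ 0.0351 -0.0021 -0.0018] 0.2158
43 [-0.0042 -0.0651] [ 0.0398 -0.0018 -0.0018] 0.2741
50 [-0.0025 -0.0606] [ 0.0445 -0.0009 -0.0018] 0.3324
57 [-0.0003 -0.0564] [ 0.049   0.0005 -0.0018] 0.3908
64 [ 0.0024 -0.0525] [ 0.0533  0.0025 -0.0018] 0.4491
```

```bash
python3 -m inch '[[0.009,0.001,-0.001,0,1],[0.018,0.001,-0.001,0,1],[0.021,0,-0.001,0.041,1],[0.026,-0.001,-0.001,0.099,1],[0.03,-0.002,-0.001,0.157,1],[0.035,-0.002,-0.001,0.216,1]]'
python3 arc.py .035 .017 36 43 50 57 64 71 78
python3 - <<'E'
from workcell import bot
import cv2
im=bot.camera("scene")[120:320,100:380,::-1];cv2.imwrite("pics/sc4.png",cv2.resize(im,None,fx=2.5,fy=2.5,interpolation=cv2.INTER_CUBIC))
E
```

```text
clock: 9.4
eef_pos: [0.5629, -0.1215, 0.0491]
tool_rot: [0.853, 0.522, -0.0, 0.002]
ft_force: [-3.3, -2.6, 2.6]
grip_width: -0.0004
t 9.4 pos [ 0.5629 -0.1215  0.0491] box [-0.0034 -0.0714] yawbox 53.75 F [-3.3 -2.6  2.6] -0.0004
36 [-0.0053 -0.0697] [ 0.0003 -0.0026  0.003 ] -0.0021
43 [-0.0042 -0.0651] [ 0.0047 -0.0044  0.003 ] 0.0562
50 [-0.0025 -0.0606] [ 0.0092 -0.0057  0.003 ] 0.1146
57 [-0.0003 -0.0564] [ 0.0139 -0.0064  0.003 ] 0.1729
64 [ 0.0024 -0.0525] [ 0.0187 -0.0066  0.003 ] 0.2312
71 [ 0.0055 -0.0489] [ 0.0234 -0.0061  0.003 ] 0.2896
78 [ 0.0091 -0.0458] [ 0.028  -0.0051  0.003 ] 0.3479
```

View pics/sc4.png

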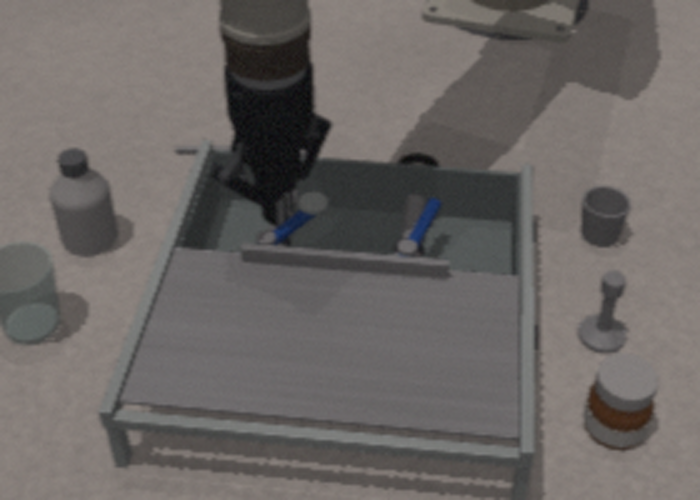

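```bash
python3 -m inch '[[0.005,-0.004,0.002,0.056,1],[0.009,-0.006,0.002,0.115,1],[0.014,-0.006,0.002,0.173,1],[0.019,-0.007,0.002,0.231,1],[0.023,-0.006,0.002,0.29,1],[0.028,-0.005,0.002,0.348,1]]'
python3 arc.py .035 .017 71 78 82 86 90 94
```

```text
clock: 10.2
eef_pos: [0.5709, -0.0937, 0.0466]
tool_rot: [0.983, 0.185, -0.0, 0.001]
ft_force: [-2.4, -2.2, 3.0]
grip_width: 0.0002
t 10.2 pos [ 0.5709 -0.0937  0.0466] box [ 0.009  -0.0453] yawbox 12.11 F [-2.4 -2.2  3. ] 0.0002
71 [ 0.0055 -0.0489] [-0.0042  0.0029  0.0006] -0.0574
78 [ 0.0091 -0.0458] [-0.      0.0005  0.0006] 0.0009
82 [ 0.0113 -0.0442] [ 0.0025 -0.0006  0.0006] 0.0343
86 [ 0.0136 -0.0428] [ 0.005  -0.0015  0.0006] 0.0676
90 [ 0.016  -0.0415] [ 0.0076 -0.0022  0.0006] 0.1009
94 [ 0.0185 -0.0404] [ 0.0103 -0.0028  0.0006] 0.1343
```

```bash
python3 -m inch '[[0.0025,0,0,0.034,1],[0.005,-0.001,0,0.068,1],[0.008,-0.002,0,0.1,1],[0.01,-0.002,0,0.1,1]]'
python3 go.py .018 -.0415 .046 0
```

```text
clock: 10.7
eef_pos: [0.5782, -0.0879, 0.0461]
tool_rot: [0.997, 0.083, -0.001, 0.0]
ft_force: [-8.6, -2.2, 6.8]
grip_width: -0.0001
t 10.7 pos [ 0.5782 -0.0879  0.0461] box [ 0.0171 -0.0407] yawbox 0.38 F [-8.6 -2.2  6.8] -0.0001
(array([0.0009, 0.0008, 0.0001]), np.float64(0.0032), array([ 0.5792, -0.0885,  0.046 ]))
```

```bash
python3 -m inch '[[0.003,0,0,0,1],[0.005,0,0,0,1]]'
python3 go.py .018 -.0415 .046 0
python3 - <<'E'
from workcell import bot
import cv2
im=bot.camera("scene")[120:320,100:380,::-1];cv2.imwrite("pics/sc5.png",cv2.resize(im,None,fx=2.5,fy=2.5,interpolation=cv2.INTER_CUBIC))
E
```

```text
clock: 10.95
eef_pos: [0.5783, -0.0878, 0.0458]
tool_rot: [0.997, 0.083, -0.006, 0.001]
ft_force: [-19.9, -4.1, 15.2]
grip_width: -0.0002
t 10.95 pos [ 0.5783 -0.0878  0.0458] box [ 0.0172 -0.0407] yawbox 0.34 F [-19.9  -4.1  15.2] -0.0002
(array([ 0.0008,  0.0008, -0.0002]), np.float64(0.0028), array([ 0.5792, -0.0885,  0.046 ]))
```

View pics/sc5.png

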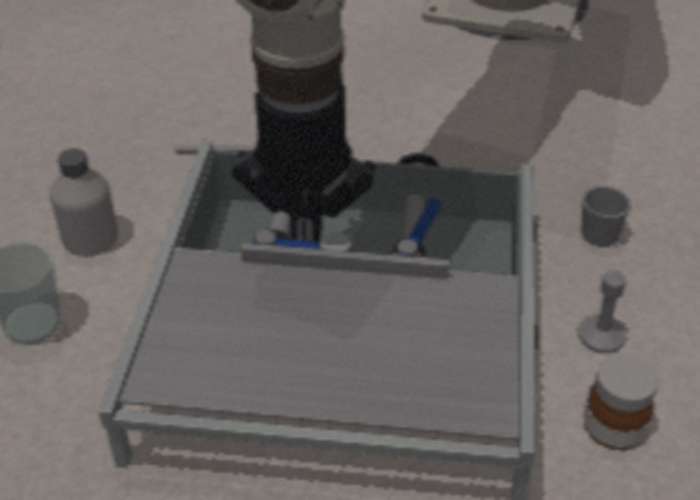

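The handle is hard against its stop. I'll back off, rise and check.

```bash
python3 -m inch '[[-0.015,0,0,0,1],[-0.02,0,-0.02,0,1],[-0.02,0,-0.06,0,1],[-0.03,0,-0.11,0,1],[-0.07,0.03,-0.14,0,1],[-0.12,0.06,-0.14,0,1],[-0.17,0.1,-0.14,0,1],[-0.21,0.14,-0.14,0,1],[-0.23,0.18,-0.14,0,1],[-0.23,0.2,-0.14,0,1]]'
python3 - <<'E'
from go import *
import cv2
full=bot.camera("top");im=full[60:270,150:410,::-1];cv2.imwrite("pics/top6.png",cv2.resize(im,None,fx=2.8,fy=2.8,interpolation=cv2.INTER_CUBIC))
im=bot.camera("scene")[120:320,100:380,::-1];cv2.imwrite("pics/sc6.png",cv2.resize(im,None,fx=2.5,fy=2.5,interpolation=cv2.INTER_CUBIC))
for t,z in(("marked_pivot",.055),("marked_tip",.055),("plain_tip",.055),("cover_rib",.083)):
  for c in("top","scene"):
    for d in bot.spot_point(c,t)[:1]:
        px=np.array(d['point'])*[512,384];print(c,t,round(d['score'],2),px.round(1),inv(q,ray(bot,c,px,z)).round(4))
for t in("sample_cup","spindle","jar","wash_bottle","beaker","spatula","seal_ring"):
    for d in bot.spot_point("top",t)[:1]: print(t,(np.array(d['point'])*[512,384]).round(1))
st()
E
```

```text
clock: 12.25
eef_pos: [0.39, -0.3244, 0.1865]
tool_rot: [0.997, 0.082, 0.001, 0.001]
ft_force: [0.2, 0.9, 0.3]
grip_width: -0.0001
top marked_pivot 0.85 [301.9 170.3] [ 0.0328 -0.0732]
scene marked_pivot 0.71 [205.2 214.9] [ 0.0238 -0.0786]
top marked_tip 0.65 [273.  176.1] [ 0.0308 -0.0058]
scene marked_tip 0.73 [240.  221.6] [0.036  0.0039]
top plain_tip 0.63 [244.6 213.6] [-0.0429  0.0726]
scene plain_tip 0.68 [275.4 200.8] [-0.0453  0.0788]
top cover_rib 0.7 [270.1 157. ] [ 0.0716 -0.0054]
scene cover_rib 0.85 [234.3 221.2] [ 0.0649 -0.0048]
sample_cup [183.8 240.4]
spindle [171.3 185.3]
jar [164.9 139.2]
wash_bottle [382.5 175.4]
beaker [173.3 184.9]
spatula [340.4 249. ]
seal_ring [262.5 254.5]
t 13.1 pos [ 0.3905 -0.3221  0.1853] box [-0.2055 -0.242 ] yawbox 0.26 F [-0.5 -0.4 -0.4] -0.0001
```

View pics/top6.png

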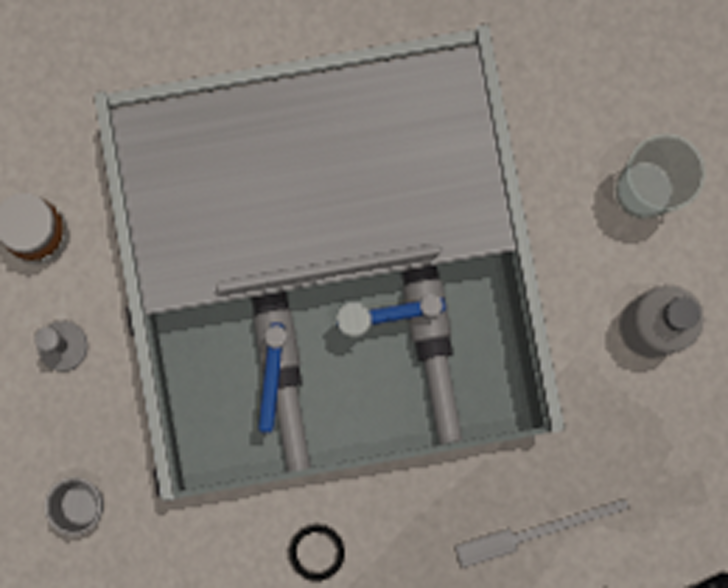

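View pics/sc6.png

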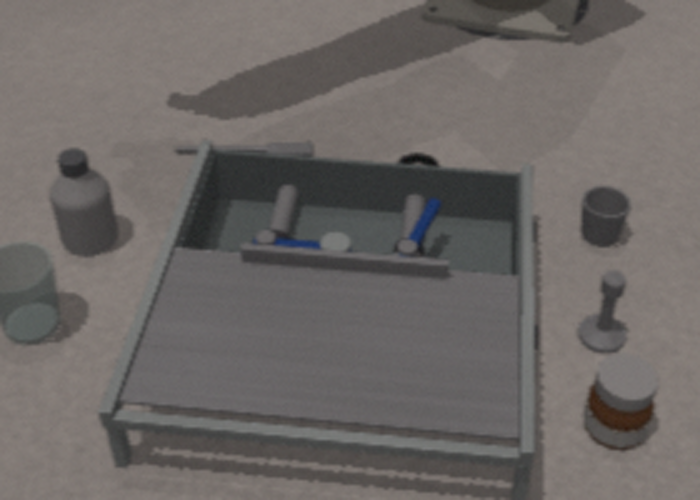

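```bash
python3 -c "
from workcell import bot
print(bot.job_done())"
```

```text
the job is handed in; nothing more can be done
None
```

I pushed the cover by its rib until it stopped, then swept the marked handle round from about 0.17 rad until it stopped. The marked handle is the right-hand one, at y ≈ -77 mm. The fingers were then withdrawn clear of everything and the job handed in at about 13 s.

**Cover:** at the end the arm stopped moving while the resisting force rose to 28 N along x, so it was against its stop. The last images put the rib at box x of about 65–72 mm, against roughly 69 mm expected for fully open. It did not move back after I withdrew.

**Marked handle:** it also stopped moving, with the force rising to 20 N along x. In the last top picture the bar lies at about 11° and the rib at about 10.5°, so it is square across its pipe.

**Everything else:** the plain handle's tip is where it was, within the few mm of detection error. The cup, spindle, jar, bottle, spatula and ring were found within about 4 px of where they started.

**Checks that disagreed:**
- The last detection of the beaker landed on the spindle instead. By eye, the beaker is unmoved in both pictures.
- The scene and top cameras differ by 5–9 mm on several points. I relied on the contact stops and angles rather than on absolute positions.

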